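# Open the chip guard and hold the index plunger out of the disc

## Robot

A 6-joint arm with a two-finger parallel gripper is mounted at the origin on a cart in front of the work surface, level with it; the furniture and walls round the work are solid. World frame = base frame: x ahead of the robot, y to its left, z up, the work surface at z = 0. Lengths are in m, angles in rad, forces in N, time in s.
With the tool pointing down it reaches from about 0.35 to 0.775 m from the base axis. Payload 7.3 kg.
Tool frame: the origin (TCP) lies midway between the tips of the shut fingers; the grasp point (between the pads) lies 19 mm behind it; z points along the fingers, y is the line along which they close (so a half turn about z gives the same grasp; the last joint's range is limited). The gripper opens to 92 mm and grips with 3 to 60 N. Pads are 19 mm wide; open, the fingers measure 130 mm over their backs; the gripper's body (75 mm by 190 mm) begins 47 mm behind the grasp point.
Start: joints at [1.087, 0.342, 1.524, -0, 1.275, -0.146], TCP at [0.174, 0.495, 0.227] pointing down, gripper open.
Joint ranges: [-2.53, 2.53], [-0.77, 2.02], [0.04, 2.7], [-1, 4.14], [0.28, 2.66], [-3.11, 3.11]. Speed limits (rad/s): [2.57, 2.57, 3.14, 3.14, 3.14, 3.14].

## Interface

Orientations are given as [roll, pitch, yaw] about the fixed x, y, z axes, in that order (R = Rz(yaw) Ry(pitch) Rx(roll)).
In Python, from cell import robot, read_camera, camera_params, nets gives the robot as it stands. The module is installed in compiled form; this text tells all that it offers.
- The arm moves only by the tool step_arm, never from a script. Its argument "steps" is a list of rows, each an object of numbers: "x", "y", "z": the shift along the tool's x, y, z as a fraction of full scale; "rx", "ry", "rz": the turn, a rotation vector about the tool's x, y, z as a fraction of full scale; "claw": the opening, from -1 (shut) to 1 (fully open). In form: [{"x": .., "y": .., "z": .., "rx": .., "ry": .., "rz": .., "claw": ..}, ...]. A call has 1 to 12 rows; each row is the pose to reach, as a shift and turn from the pose commanded when the call began, along the tool's axes at that moment; what a row does not reach only later rows make up. Full scale, the value 1, is 750 mm for a shift and pi/4 rad for a turn. A row lasts 1/12 s, in which the tool goes at most 41.7 mm and 7.16 degrees, less where a joint would pass 70% of its speed; a pose out of reach is approached as far as the arm can. A call with a number of a shift or a turn outside -1 to 1 is refused whole. A call with a gripper value outside its range is refused whole. The fingers move at their own pace and stop on an object; "squeeze" is the grip in N (left out, the last holds). Time passes only in rows, so rows that repeat a pose let the fingers close. It gives the time, the measured TCP pose, the force, the opening and the grip force at its end, in the units of the state.
- robot.observe(): the state, without advancing time (a new reading comes with each control period).
- read_camera(name): name is "side" or "top" or "wrist"; returns (picture, depth): 480x640x3 uint8, blue, green, red; 480x640 float32, m along the optical axis (not along the pixel's ray), 0 where there is no reading.
- camera_params(name): a dict with "fx", "fy", "cx", "cy" (pixels), "k1" (the pictures are not rectified: a ray, as slopes to the right and down, at radius r is drawn at 1 + k1 r^2 times it, then the intrinsics apply), "R" (3x3) and "t" (3): a world point X has camera coordinates R X + t; the wrist camera has in their place "hand_eye" (4x4, takes a point from camera to tool coordinates, whose origin is the TCP and whose axes are the flange's). Camera axes: x right, y down, z forward; pixel columns grow to the right and rows downward; lengths in m; the calibration is good to about 2 mm. A picture is of the moment at which its call begins: read the wrist's pose just before it. camera_params takes no time and is no camera call.
- robot.hand_in(): hands the job in; it is judged then, once.
Trained networks look in the newest picture that a camera, given by its name, has taken for a name from the list of things; names that differ only in an ending like _2 or _b are one class to them, and where a whole thing is asked for, a point or a joint stands for the part that bears it (a point fixed in the world has none). Each returns a list of dicts, best first, with "conf" (0 to 1); they miss things now and then, are a little off and sometimes report something else, mostly with a low value. They report only what shows in the picture. A call takes as long as a camera call.
- nets.masks_of(camera, query): "region" (480x640 bool, what is visible of it) and "box" ([left, top, right, bottom] in pixels, round what is visible of it).
- nets.landmark_of(camera, query): "pixel" ([row, column] in pixels: a listed point, or the origin of a listed thing).
The state is a dict: "time": time; "qpos": joint angles; "qvel": joint speeds; "joint_efforts": joint torques, N m; "tool_pos": TCP position; "tool_rot": TCP orientation; "contact_force": force on the tool from outside, world axes, zero at the start; "torque": the same for the moment, N m; "opening": finger opening in m; "grip_force": force on a finger pad.
Only numpy, scipy, OpenCV 4.12 (cv2) and the standard library are available. Lean on these libraries where they do the work, as an engineer would, in place of code of your own. Each camera call takes 0.05 s, during which the arm holds its last target. There are 200 camera calls.

## Task

On the small indexing fixture, fold the stiff hinged chip guard up until it stands upright and leave it standing there. Then grip the black knob of the sprung index plunger, pull it straight up all the way so that the pin is clear of its hole in the disc, and keep holding it there: you finish while still holding the knob fully pulled. Do not push the chisel and the two loose oak pieces lying around out of their places.

Things in the scene. Friction and masses are not known exactly. Their poses are not given: they have to be found in the camera images.
- fixture: grey fixture fast on the table, base 155 x 116 x 14 mm with a rear wall up to z = 0.125 (front face x = +0.063). Origin at table height under the base, x to the rear wall, z up. Carries a fixed steel disc (96 mm across, top z = 0.028) and over its front rim a dark bracket (38 mm wide, x -0.062 to -0.012, top z = 0.052, nut on it to z = 0.061) from which the knob rises
- plunger (a joint): travel of the index plunger, m: 0 = seated in the disc's hole, 0.018 = end stop, fully pulled (straight up). The pin leaves the hole at about 0.010. A spring pulls it down: 5.4 N when seated, rising to 10.8 N at the stop; it snaps back when let go.
- plunger_knob (a point): middle of the plunger's black ribbed knob, an upright cylinder 24 mm across and 36 mm high, on the fixture at x = -0.025, y = 0, z = 0.081 when seated; rises with the knob. It can be pinched from above with the fingers on its two y sides; the upright guard then stands 93 mm behind its axis
- guard (a joint): angle of the chip guard, rad: 0 = level over the knob, 1.57 = upright, 2.0 = rear stop. Starts ajar at 0.7 to 1.1. Stiff hinge (about 0.4 N m of friction, guard 0.22 kg): it stays where it is left; turning it at the lip takes 3 to 5 N square to the sheet
- guard_hinge (a point): middle of the guard's hinge line, which runs along the fixture's y, at x = +0.068, y = 0, z = 0.125 in the fixture.
- guard_lip (a point): middle of the guard's free edge: a round lip 8 mm thick and 114 mm long, parallel to the hinge and 145 mm from it. The guard is an aluminium sheet 112 mm wide, 4 mm thick; ajar, its underside faces the robot: shut fingers pointing down in front of the lip can fold it back if they rise with the lip (a push straight ahead can jam on a low lip)
- chisel_a: bystander: loose wood-handled chisel, 30 x 225 x 33 mm, lying on the right behind the fixture; origin at the centre of its underside
- strip: bystander: loose oak strip, 24 x 150 x 19 mm, lying in front of the fixture near the table's edge; origin at the centre of its underside
- offcut: bystander: loose square oak offcut, 23 x 200 x 22 mm, lying behind and to the left of the fixture; origin at the centre of its underside

How it is judged:
On the way, in this order (a step that is already met when the one before it is completed fails the run):
1. the chip guard stands upright (within 12 degrees) with the plunger still seated (value of joint guard between 1.36 and 1.78 rad and value of joint plunger below 0.003 m), for 0.3 s.
2. the plunger is pulled fully back, held by the fingers (value of joint plunger above 0.014 m and contact force between the fingers and plunger above 2 N), for 0.3 s.
At the end, for the whole second after the job is handed in: The guard stands upright within 12 degrees by itself, untouched by the robot; the plunger is pulled at least 14 of its 18 mm (pin clear of the hole) and is held there in the fingers (all of step 2 and value of joint guard between 1.36 and 1.78 rad and contact force between each of the arm, the fingers and guard below 0.5 N); the arm keeps its last pose, push and grip.
It fails at once if a bystander is pushed more than 30 mm out of its place (distance of any of chisel_a, strip, offcut from where it was at the start of the episode above 0.03 m).
It also fails if it takes over 42 s, if anything falls off the work surface, if the arm or the gripper's body presses on something with over 40 N, if the wrist force passes 120 N, or if a joint passes its speed limit or range.

## Working session

There is one attempt and no reset: what is moved stays moved. The work goes in short steps, Python scripts to look and compute and a tool call to move; the robot and the scene stay as the last step left them, time stands still between calls to the robot, and variables do not carry over. Pictures are saved under pics/ and viewed, at most 10 in all, crops included, and the job is handed in when it is done.

Besides the shell and the picture viewer there is one more tool, called after "Emit:" as name([rows], argument=value, ...), one row to a line, values as JSON. step_arm: Moves the arm, as the interface text tells. Its arguments: {"type":"object","properties":{"steps":{"type":"array","items":{"type":"object","properties":{"x":{"type":"number","minimum":-1,"maximum":1},"y":{"type":"number","minimum":-1,"maximum":1},"z":{"type":"number","minimum":-1,"maximum":1},"rx":{"type":"number","minimum":-1,"maximum":1},"ry":{"type":"number","minimum":-1,"maximum":1},"rz":{"type":"number","minimum":-1,"maximum":1},"claw":{"type":"number"}}}},"squeeze":{"type":"number"}},"required":["steps"]}

```bash
mkdir -p pics; cat > h.py <<'E'
import numpy as np, cv2
from cell import robot, read_camera, camera_params, nets
from scipy.spatial.transform import Rotation as Ro
def ext(c,s=None):
    p=camera_params(c)
    if 'R' in p: return p,np.array(p['R']),np.array(p['t'])
    H=np.array(p['hand_eye']); T=np.eye(4); T[:3,:3]=Ro.from_euler('xyz',s['tool_rot']).as_matrix(); T[:3,3]=s['tool_pos']
    M=np.linalg.inv(T@H); return p,M[:3,:3],M[:3,3]
def und(p,px):
    px=np.atleast_2d(px).astype(float)
    K=np.array([[p['fx'],0,p['cx']],[0,p['fy'],p['cy']],[0,0,1]])
    return cv2.undistortPoints(px[:,::-1].reshape(-1,1,2).copy(),K,np.array([p['k1'],0,0,0.])).reshape(-1,2)
def ray(E,px):
    p,R,t=E; d=np.append(und(p,px)[0],1); return -R.T@t, R.T@d
def tri(rs):
    A=0;b=0
    for o,d in rs:
        d=d/np.linalg.norm(d); P=np.eye(3)-np.outer(d,d); A=A+P; b=b+P@o
    x=np.linalg.solve(A,b); return x,[np.linalg.norm(np.cross(x-o,d/np.linalg.norm(d))) for o,d in rs]
def cloud(E,mask,dep):
    p,R,t=E; rc=np.argwhere(mask&(dep>0)); z=dep[rc[:,0],rc[:,1]]
    n=und(p,rc); return (np.c_[n*z[:,None],z]-t)@R
E
cat > a.py <<'E'
from h import *
s=robot.observe(); print(s)
res={}
for c in ['side','top']:
    im,d=read_camera(c); cv2.imwrite(f'pics/{c}0.png',im); E=ext(c,s); print(c,-E[1].T@E[2],E[1][2])
    for q in ['plunger_knob','guard_hinge','guard_lip','fixture','chisel_a','strip','offcut']:
        r=nets.landmark_of(c,q)
        if r:
            px=r[0]['pixel'];res.setdefault(q,[]).append(ray(E,px)); print(q,np.round(px),round(r[0]['conf'],2))
    r=nets.masks_of(c,'guard')
    if r:
        C=cloud(E,r[0]['region'],d); print('guard',r[0]['conf'],len(C),C.min(0),C.max(0)); np.save(f'g_{c}.npy',C)
for q,v in res.items():
    if len(v)>1: print(q,tri(v))
E
python3 a.py
```

```text
{'time': 0.0, 'qpos': array([ 1.08699655e+00,  3.42705042e-01,  1.52498630e+00, -2.82678669e-05,
        1.27537664e+00, -1.46016702e-01]), 'qvel': array([ 0.00094098, -0.00083268,  0.00076657,  0.001795  , -0.00021597,
        0.00116351]), 'joint_efforts': array([ 8.03439689e-04, -4.31249177e+01, -2.44221961e+01,  7.18295923e-02,
        5.57357760e-02, -1.44264586e-04]), 'tool_pos': array([0.17379631, 0.49498795, 0.22606485]), 'tool_rot': array([-3.14012910e+00, -1.87913077e-04,  2.80381769e+00]), 'contact_force': array([-0.34345721, -0.20977468,  0.47860334]), 'torque': array([1.58577088e-04, 4.62265558e-02, 4.68352756e-05]), 'grip_force': 0.0, 'opening': 0.09180388186631526}
side [ 0.40833035 -0.77562901  0.66062285] [ 0.20096457  0.79232603 -0.57604922]
plunger_knob [237. 298.] 0.65
guard_hinge [235. 330.] 0.71
guard_lip [172. 299.] 0.76
fixture [268. 306.] 0.89
chisel_a [338. 421.] 0.96
strip [313. 255.] 0.8
offcut [176. 298.] 0.68
guard 0.62 2951 [ 0.54101142 -0.07863074 -0.0034506 ] [0.72540978 0.28495671 0.25316981]
top [ 0.53123849 -0.00626642  1.25950789] [ 0.06717721 -0.
[... 498 characters left out ...]
4(0.0007413394852829717), np.float64(0.0007413394852828299)])
guard_lip (array([0.57735448, 0.0367154 , 0.24309102]), [np.float64(0.007171283147384735), np.float64(0.007171283147384576)])
fixture (array([5.95016914e-01, 1.54888643e-02, 1.80228912e-04]), [np.float64(0.0022386163699866252), np.float64(0.0022386163699866083)])
chisel_a (array([ 0.75713578, -0.24944554, -0.00233441]), [np.float64(0.00466501701930818), np.float64(0.004665017019308165)])
strip (array([ 0.45663362, -0.10117471, -0.00077796]), [np.float64(0.0015311375002380536), np.float64(0.0015311375002381462)])
offcut (array([0.67181093, 0.18038597, 0.16525239]), [np.float64(0.05668462797918952), np.float64(0.05668462797918937)])
```

```bash
cat > b.py <<'E'
from h import *
for c in ['side','top']:
    C=np.load(f'g_{c}.npy'); C=C[(C[:,2]>.11)]
    rng=np.random.default_rng(0);best=None
    for _ in range(400):
        q=C[rng.choice(len(C),3,False)];n=np.cross(q[1]-q[0],q[2]-q[0]);n/=np.linalg.norm(n)+1e-12
        m=abs((C-q[0])@n)<.003
        if best is None or m.sum()>best.sum(): best=m
    P=C[best];m=P.mean(0);n=np.linalg.svd(P-m,full_matrices=False)[2][2];n*=np.sign(n[2])
    h=np.array([-n[1],n[0],0]);h/=np.linalg.norm(h);u=np.cross(n,h)
    print(c,len(P),len(C),'n',n,'tilt deg',np.degrees(np.arccos(n[2])),'facing yaw',np.degrees(np.arctan2(n[1],n[0])))
    a=(P-m)@h;b=(P-m)@u
    for k in (a,b): print(np.percentile(k,[1,99]))
    print('center',m,'h',h,'u',u)
a=cv2.imread('pics/side0.png')[100:400,150:550];b=cv2.imread('pics/top0.png')[100:400,150:550]
cv2.imwrite('pics/v.png',cv2.resize(np.vstack([a,b]),None,fx=1,fy=1))
E
python3 b.py
```

```text
side 2793 2935 n [ 0.49816938 -0.68454843  0.53218485] tilt deg 57.84680476739015 facing yaw -53.955332796200594
[-0.05258831  0.05738791]
[-0.0741747   0.07247991]
center [ 0.60501349 -0.01370389  0.18882699] h [0.80855852 0.58841577 0.        ] u [-0.31314596  0.43030259  0.84662819]
top 2619 2681 n [ 0.49784084 -0.68576721  0.53092169] tilt deg 57.93224934753507 facing yaw -54.021781307942746
[-0.054242    0.05482793]
[-0.07838422  0.07046198]
center [ 0.60701014 -0.00800458  0.19322583] h [0.80924039 0.58747766 0.        ] u [-0.31190463  0.42964327  0.84742089]
```

View pics/v.png

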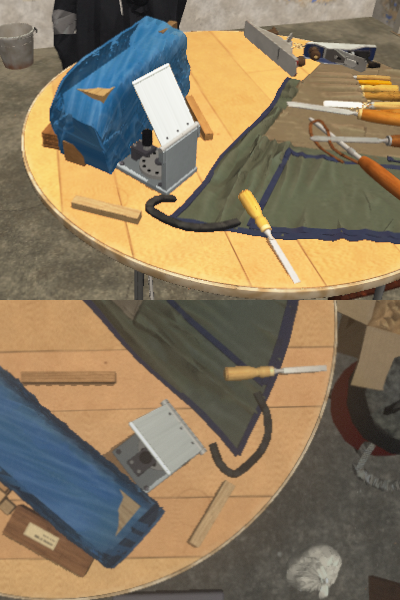

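```bash
cat > c.py <<'E'
from h import *
C=[]
for c in ['side','top']:
    s=robot.observe(); im,d=read_camera(c); C.append(cloud(ext(c,s),np.ones((480,640),bool),d))
C=np.vstack(C); H=np.array([.629,-.045]); f=np.array([-.588,.809]);h=np.array([.809,.588])
# world height map (cm), rows x, cols y
def hm(a,b,A,B,st):
    print('      '+' '.join('%4d'%round(1000*v) for v in B))
    for i in A:
        r=[]
        for j in B:
            m=(abs(a-i)<st/2)&(abs(b-j)<st/2); r.append('%4d'%round(1000*np.percentile(C[m,2],95)) if m.sum()>2 else '   .')
        print('%5d '%round(1000*i)+' '.join(r))
print('fixture: rows x(fixt)=hinge->front, cols along h')
a=(C[:,:2]-H)@f;b=(C[:,:2]-H)@h
hm(a,b,np.arange(-.06,.32,.02),np.arange(-.16,.18,.02),.02)
print('world x rows, y cols')
hm(C[:,0],C[:,1],np.arange(.2,.9,.04),np.arange(-.36,.5,.04),.04)
E
python3 c.py
```

```text
fixture: rows x(fixt)=hinge->front, cols along h
      -160 -140 -120 -100  -80  -60  -40  -20    0   20   40   60   80  100  120  140  160
  -60    3   44   43   12   11   10   10   11   12   12   10   14   18   18   18   17   18
  -40    3   43   43    3   26   21    3    3    4    8   10   12   18   20   22   23   24
  -20   19   41   41   38   33   24    9    5    8    7    5    3    3    3   15   13   14
    0   20   21    3    3    2  131  138  138  138  137  138  136    3    3    4    4    3
   20   21   19    2    3    2  163  171  170  171  171  171  171    4    3    3    4    3
   40   23   13    2    2    3  194  203  203  203  204  203  202    4    4    3    3    2
   60   22    3    3    3    2  230  235  235  235  235  235  235    5    4    3    4    3
   80   20    3    2    3    3  248  252  252  252  253  252  252    3    3    3    4    3
  100    3    3    3    3    4   14   16   53  101   99   27   16    3    3    4    4    3
  120    3    3    3  119    3   13   17   52   55   55   17   16    4    3    3    3    4
  140    3    3    2  155  167  171  171  161   90
[... 2293 characters left out ...]
  69
  680    1    3    3   30   31   15   13   12  119  151    4    3    4    4  169  209  216  225  231  236    .    4
  720    2    3    3   13   20   25   21   13   18   14    4    3    6    4    4  122  211  221  224  221    4    4
  760    4    8   11   23   29   34   28   31   19   23   12   19   25   25   25   25   66  201  202    .    5    4
  800    3    3   14   14   11   12   12   20   25   22   23    6    3    4    4    4    4    4    4    4    5    5
  840    3    3   16   17   11   13   14   15   21   31   26   26    5    3    4    4    4    4    4    4    5    4
  880    3    3   18   12   10   12   16   16   26   22   29   27   24    4    4    4    4    4    5    4    5    5
```

Emit:
step_arm([
  {"z": -0.133,"claw": -1},
  {"z": -0.133,"claw": -1},
  {"z": -0.133,"claw": -1},
  {"x": -0.682,"y": -0.389,"z": -0.133,"rz": 0.769,"claw": -1},
  {"x": -0.682,"y": -0.389,"z": -0.133,"rz": 0.769,"claw": -1},
  {"x": -0.682,"y": -0.389,"z": -0.133,"rz": 0.769,"claw": -1},
  {"x": -0.682,"y": -0.389,"z": -0.133,"rz": 0.769,"claw": -1},
  {"x": -0.682,"y": -0.389,"z": -0.133,"rz": 0.769,"claw": -1},
  {"x": -0.682,"y": -0.389,"z": -0.133,"rz": 0.769,"claw": -1},
  {"x": -0.682,"y": -0.389,"z": -0.133,"rz": 0.769,"claw": -1},
  {"x": -0.682,"y": -0.389,"z": -0.133,"rz": 0.769,"claw": -1},
  {"x": -0.682,"y": -0.389,"z": -0.133,"rz": 0.769,"claw": -1},
])

```text
$.steps[0]: bad value
```

Emit:
step_arm([
  {"x": 0,"y": 0,"z": -0.133,"rx": 0,"ry": 0,"rz": 0,"claw": -1},
  {"x": 0,"y": 0,"z": -0.133,"rx": 0,"ry": 0,"rz": 0,"claw": -1},
  {"x": 0,"y": 0,"z": -0.133,"rx": 0,"ry": 0,"rz": 0,"claw": -1},
  {"x": -0.682,"y": -0.389,"z": -0.133,"rx": 0,"ry": 0,"rz": 0.769,"claw": -1},
  {"x": -0.682,"y": -0.389,"z": -0.133,"rx": 0,"ry": 0,"rz": 0.769,"claw": -1},
  {"x": -0.682,"y": -0.389,"z": -0.133,"rx": 0,"ry": 0,"rz": 0.769,"claw": -1},
  {"x": -0.682,"y": -0.389,"z": -0.133,"rx": 0,"ry": 0,"rz": 0.769,"claw": -1},
  {"x": -0.682,"y": -0.389,"z": -0.133,"rx": 0,"ry": 0,"rz": 0.769,"claw": -1},
  {"x": -0.682,"y": -0.389,"z": -0.133,"rx": 0,"ry": 0,"rz": 0.769,"claw": -1},
  {"x": -0.682,"y": -0.389,"z": -0.133,"rx": 0,"ry": 0,"rz": 0.769,"claw": -1},
  {"x": -0.682,"y": -0.389,"z": -0.133,"rx": 0,"ry": 0,"rz": 0.769,"claw": -1},
  {"x": -0.682,"y": -0.389,"z": -0.133,"rx": 0,"ry": 0,"rz": 0.769,"claw": -1},
])

```text
time: 2.0
tool_pos: [0.4206, 0.2103, 0.3267]
tool_rot: [3.141, 0.0, 2.2]
contact_force: [0.2, 0.5, 0.0]
opening: 0.0163
grip_force: 0.0
```

Emit:
step_arm([
  {"x": -0.282,"y": 0.025,"z": 0,"rx": 0,"ry": 0,"rz": 0,"claw": -1},
  {"x": -0.282,"y": 0.025,"z": 0,"rx": 0,"ry": 0,"rz": 0,"claw": -1},
  {"x": -0.282,"y": 0.025,"z": 0,"rx": 0,"ry": 0,"rz": 0,"claw": -1},
  {"x": -0.282,"y": 0.025,"z": 0,"rx": 0,"ry": 0,"rz": 0,"claw": -1},
  {"x": -0.282,"y": 0.025,"z": 0,"rx": 0,"ry": 0,"rz": 0,"claw": -1},
  {"x": -0.282,"y": 0.025,"z": 0,"rx": 0,"ry": 0,"rz": 0,"claw": -1},
  {"x": -0.282,"y": 0.025,"z": 0.13,"rx": 0,"ry": 0,"rz": 0,"claw": -1},
  {"x": -0.282,"y": 0.025,"z": 0.13,"rx": 0,"ry": 0,"rz": 0,"claw": -1},
  {"x": -0.282,"y": 0.025,"z": 0.13,"rx": 0,"ry": 0,"rz": 0,"claw": -1},
  {"x": -0.282,"y": 0.025,"z": 0.13,"rx": 0,"ry": 0,"rz": 0,"claw": -1},
])

```text
time: 2.83
tool_pos: [0.5568, 0.0524, 0.2246]
tool_rot: [-3.135, -0.006, 2.2]
contact_force: [-0.4, -0.1, 0.4]
opening: 0.0003
grip_force: 0.0
```

```bash
cat > d.py <<'E'
from h import *
import sys
s=robot.observe(); print(s['tool_pos'],s['tool_rot'],s['contact_force'],s['opening'],s['time'])
im,d=read_camera('side');im2,d2=read_camera('top')
cv2.imwrite(f'pics/{sys.argv[1]}.png',np.hstack([cv2.resize(im[120:320,220:400],None,fx=2,fy=2),cv2.resize(im2[170:370,220:400],None,fx=2,fy=2)]))
E
python3 d.py s1
```

```text
[0.55681481 0.05235127 0.22458389] [-3.13475433 -0.00564208  2.1996084 ] [-0.43260012 -0.0977756   0.38022134] 0.00025192999539555344 2.8333
```

View pics/s1.png

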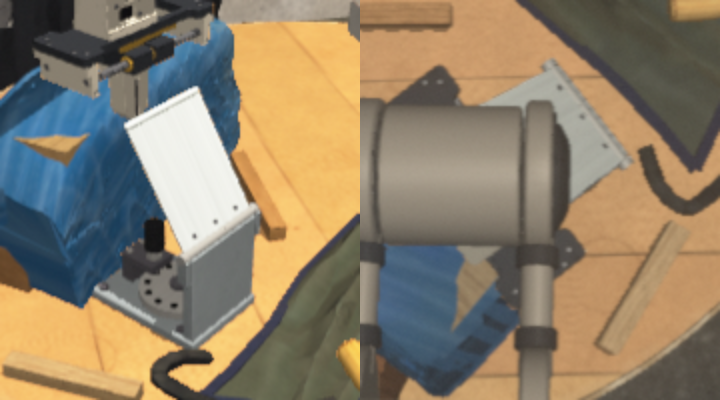

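Emit:
step_arm([
  {"x": -0.025,"y": 0,"z": 0,"rx": 0,"ry": 0,"rz": 0,"claw": -1},
  {"x": -0.04,"y": 0,"z": 0,"rx": 0,"ry": 0,"rz": 0,"claw": -1},
  {"x": -0.05,"y": 0,"z": -0.005,"rx": 0,"ry": 0,"rz": 0,"claw": -1},
  {"x": -0.061,"y": 0,"z": -0.01,"rx": 0,"ry": 0,"rz": 0,"claw": -1},
  {"x": -0.072,"y": 0,"z": -0.015,"rx": 0,"ry": 0,"rz": 0,"claw": -1},
  {"x": -0.083,"y": 0,"z": -0.019,"rx": 0,"ry": 0,"rz": 0,"claw": -1},
  {"x": -0.094,"y": 0,"z": -0.022,"rx": 0,"ry": 0,"rz": 0,"claw": -1},
  {"x": -0.105,"y": 0,"z": -0.024,"rx": 0,"ry": 0,"rz": 0,"claw": -1},
  {"x": -0.115,"y": 0,"z": -0.026,"rx": 0,"ry": 0,"rz": 0,"claw": -1},
  {"x": -0.123,"y": 0,"z": -0.027,"rx": 0,"ry": 0,"rz": 0,"claw": -1},
  {"x": -0.127,"y": 0,"z": -0.027,"rx": 0,"ry": 0,"rz": 0,"claw": -1},
  {"x": -0.127,"y": 0,"z": -0.027,"rx": 0,"ry": 0,"rz": 0,"claw": -1},
])

```text
time: 3.93
tool_pos: [0.6157, -0.0261, 0.2488]
tool_rot: [-3.141, 0.001, 2.199]
contact_force: [-0.5, 0.8, 0.3]
opening: 0.0005
grip_force: 0.0
```

```bash
cat > e.py <<'E'
from h import *
s=robot.observe(); print(s['tool_pos'],s['contact_force'],s['time'])
H=np.array([.629,-.045]); f=np.array([-.588,.809]);h=np.array([.809,.588])
print('tcp f,h',(s['tool_pos'][:2]-H)@f,(s['tool_pos'][:2]-H)@h)
im,d=read_camera('side'); E=ext('side',s); r=nets.masks_of('side','guard')
print([(x['conf'],x['box']) for x in r])
C=cloud(E,r[0]['region'],d);a=(C[:,:2]-H)@f;b=(C[:,:2]-H)@h
C=np.c_[a,b,C[:,2]]; C=C[(abs(b)<.065)&(C[:,2]>.14)&(C[:,2]<.29)&(abs(a)<.15)]
for lo in np.arange(.14,.29,.015):
    m=(C[:,2]>=lo)&(C[:,2]<lo+.015)
    if m.sum(): print(round(lo,3),m.sum(),np.median(C[m],0).round(4))
m=C[:,2]<.26;p=np.polyfit(C[m,2],C[m,0],1);m=abs(C[:,0]-np.polyval(p,C[:,2]))<.006;p=np.polyfit(C[m,2],C[m,0],1)
print('angle',90-np.degrees(np.arctan(p[0])))
E
python3 e.py
```

```text
[ 0.61569677 -0.02611157  0.24876097] [-0.49262617  0.84845358  0.32618218] 3.9333
tcp f,h 0.023103036803686798 0.00034408263817579596
[(0.95, [307.0, 164.5, 345.1, 246.3]), (0.25, [294.9, 228.4, 302.6, 247.0])]
0.14 204 [ 0.0007 -0.0004  0.1475]
0.155 218 [ 0.0013 -0.002   0.1628]
0.17 217 [ 0.0021 -0.0039  0.1776]
0.185 227 [ 0.0026 -0.0026  0.193 ]
0.2 227 [ 0.003  -0.0035  0.208 ]
0.215 228 [ 0.0037 -0.0026  0.2225]
0.23 239 [ 0.0043 -0.0013  0.2374]
0.245 251 [ 0.0049 -0.0022  0.253 ]
0.26 249 [ 0.005  -0.0057  0.269 ]
angle 87.84657335710038
```

Emit:
step_arm([
  {"x": 0.04,"y": 0,"z": 0,"rx": 0,"ry": 0,"rz": 0,"claw": -1},
  {"x": 0.095,"y": 0,"z": 0,"rx": 0,"ry": 0,"rz": 0,"claw": -1},
  {"x": 0.095,"y": 0,"z": -0.11,"rx": 0,"ry": 0,"rz": 0,"claw": 0.1},
  {"x": 0.095,"y": 0,"z": -0.11,"rx": 0,"ry": 0,"rz": 0,"claw": 0.1},
  {"x": 0.095,"y": 0,"z": -0.11,"rx": 0,"ry": 0,"rz": 0,"claw": 0.1},
  {"x": 0.095,"y": 0,"z": -0.11,"rx": 0,"ry": 0,"rz": 0,"claw": 0.1},
  {"x": 0.095,"y": 0,"z": -0.11,"rx": 0,"ry": 0,"rz": 0,"claw": 0.1},
  {"x": 0.095,"y": 0,"z": -0.11,"rx": 0,"ry": 0,"rz": 0,"claw": 0.1},
])

```text
time: 4.7
tool_pos: [0.5731, 0.0325, 0.3305]
tool_rot: [-3.14, -0.001, 2.2]
contact_force: [-0.5, 0.6, -0.9]
opening: 0.0359
grip_force: 0.0
```

```bash
cat > f.py <<'E'
from h import *
H=np.array([.629,-.045]); f=np.array([-.588,.809]);h=np.array([.809,.588])
s=robot.observe(); print(s['tool_pos'],s['tool_rot'],s['opening'],s['time'])
rs=[]
for c in ['wrist','side']:
    s=robot.observe(); im,d=read_camera(c);E=ext(c,s); cv2.imwrite(f'pics/k_{c}.png',im)
    r=nets.landmark_of(c,'plunger_knob'); print(c,[(x['conf'],x['pixel']) for x in r])
    if r: rs.append(ray(E,r[0]['pixel']))
    m=nets.masks_of(c,'plunger_knob'); print([(x['conf'],x['box']) for x in m])
    if m:
        C=cloud(E,m[0]['region'],d); F=np.c_[(C[:,:2]-H)@f,(C[:,:2]-H)@h,C[:,2]]
        print(len(F),np.percentile(F,[2,50,98],axis=0).round(4).tolist())
        T=F[(F[:,2]>.095)&(F[:,2]<.105)]; print('top',len(T),T.min(0) if len(T) else 0,T.max(0) if len(T) else 0)
    C=cloud(E,np.ones((480,640),bool),d);np.save(f'c_{c}.npy',np.c_[(C[:,:2]-H)@f,(C[:,:2]-H)@h,C[:,2]])
if len(rs)>1:
    x,e=tri(rs);print('knob',x,e,(x[:2]-H)@f,(x[:2]-H)@h)
F=np.vstack([np.load(f'c_{c}.npy') for c in ['wrist','side']])
print('box nearest f per (h,z)')
for z in [.1,.12,.14,.16,.18,.2,.22]:
    print(z,[ (lambda q: int(1000*np.percentile(q,3)) if len(q)>3 else -1)(F[(abs(F[:,2]-z)<.01)&(abs(F[:,1]-y)<.01)&(F[:,0]>.115)&(F[:,0]<.25),0]) for y in np.arange(-.1,.11,.02)])
E
python3 f.py
```

```text
[0.57307567 0.03254854 0.33046981] [-3.13978401e+00 -1.23525498e-03  2.19962858e+00] 0.035904826544640646 4.7
wrist [(0.85, [202.0, 325.1])]
[(0.56, [311.4, 190.9, 337.6, 217.5]), (0.29, [142.3, 162.7, 212.9, 283.2])]
547 [[0.0854, -0.0063, 0.0752], [0.0973, 0.0033, 0.0984], [0.107, 0.0137, 0.1002]]
top 458 [ 0.08414382 -0.00724593  0.09502333] [0.10712036 0.01471853 0.10074384]
side [(0.75, [234.3, 299.9])]
[(0.5, [291.3, 228.4, 300.7, 248.2])]
169 [[0.0822, -0.0109, 0.0639], [0.0893, -0.0041, 0.0871], [0.1033, 0.0127, 0.0994]]
top 56 [ 0.08230438 -0.01006598  0.09531813] [0.10346324 0.01326258 0.10115902]
knob [0.57892198 0.03610283 0.08602344] [np.float64(0.005179199029656423), np.float64(0.005179199029656464)] 0.09505806291129651 0.007175342332491327
box nearest f per (h,z)
0.1 [129, 132, 135, 138, 140, 148, 152, 156, 160, 165, 170]
0.12 [128, 131, 135, 139, 143, 149, 154, 158, 162, 165, 171]
0.14 [133, 133, 136, 141, 144, 151, 154, 159, 162, 165, 171]
0.16 [144, 138, 139, 143, 145, 151, 155, 159, 164, 166, 170]
0.18 [181, 150, 147, 148, 149, 154, 156, 161, 165, 168, 172]
0.2 [222, 189, 159, 159, 160, 162, 164, 166, 171, 175, 178]
0.22 [-1, 240, 222, 212, 206, 202, 197, 196, 199, 199, 206]
```

View pics/k_wrist.png

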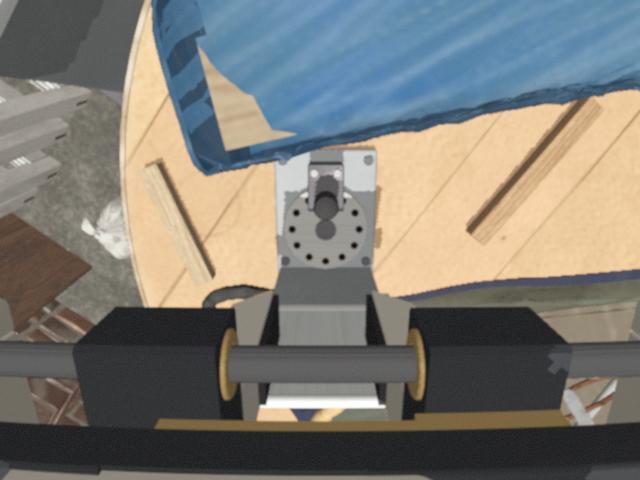

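```bash
cat > g.py <<'E'
from h import *
H=np.array([.629,-.045]); f=np.array([-.588,.809]);h=np.array([.809,.588])
print(np.array(camera_params('wrist')['hand_eye']).round(3)); s=robot.observe(); print(s['qpos'].round(2))
R0=Ro.from_euler('xyz',s['tool_rot'])
yaw=np.radians(135)
R=Ro.from_euler('xyz',[np.pi,0,yaw])*Ro.from_rotvec([0,np.radians(6),0])
k=H+.095*f+.002*h
print('rot',((R0.inv()*R).as_rotvec()/(np.pi/4)).round(3))
for z in [.17,.085]:
    t=np.append(k,z)+.019*R.as_matrix()[:,2]; print(t,(R0.inv().apply(t-s['tool_pos'])/.75).round(4), 'in new frame from here:',(R.inv().apply([0,0,-.085])/.75).round(4),(R.inv().apply([0,0,.0175])/.75).round(4))
E
python3 g.py
```

```text
[[-0.001 -0.959 -0.283  0.077]
 [ 1.    -0.001 -0.001  0.001]
 [ 0.    -0.283  0.959 -0.158]
 [ 0.     0.     0.     1.   ]]
[-0.08  0.38  1.18  0.    1.58 -0.71]
rot [ 0.009  0.132 -0.199]
[0.57335366 0.03443534 0.15110408] [0.0018 0.0016 0.24  ] in new frame from here: [-0.0118 -0.      0.1127] [ 0.0024  0.     -0.0232]
[0.57335366 0.03443534 0.06610408] [0.0018 0.0017 0.3534] in new frame from here: [-0.0118 -0.      0.1127] [ 0.0024  0.     -0.0232]
```

Emit:
step_arm([
  {"x": 0.002,"y": 0.002,"z": 0.12,"rx": 0.009,"ry": 0.132,"rz": -0.199,"claw": 0.1},
  {"x": 0.002,"y": 0.002,"z": 0.12,"rx": 0.009,"ry": 0.132,"rz": -0.199,"claw": 0.1},
  {"x": 0.002,"y": 0.002,"z": 0.24,"rx": 0.009,"ry": 0.132,"rz": -0.199,"claw": 0.1},
  {"x": 0.002,"y": 0.002,"z": 0.24,"rx": 0.009,"ry": 0.132,"rz": -0.199,"claw": 0.1},
  {"x": 0.002,"y": 0.002,"z": 0.24,"rx": 0.009,"ry": 0.132,"rz": -0.199,"claw": 0.1},
  {"x": 0.002,"y": 0.002,"z": 0.24,"rx": 0.009,"ry": 0.132,"rz": -0.199,"claw": 0.1},
  {"x": 0.002,"y": 0.002,"z": 0.24,"rx": 0.009,"ry": 0.132,"rz": -0.199,"claw": 0.1},
])

```text
time: 5.58
tool_pos: [0.5738, 0.0347, 0.1515]
tool_rot: [3.141, -0.105, 2.356]
contact_force: [0.8, -0.5, 0.6]
opening: 0.0504
grip_force: 0.0
```

```bash
python3 d.py s2; python3 f.py | grep -v '^0\.' ; python3 -c "
import cv2,numpy as np
a=cv2.imread('pics/k_wrist.png')[:, :];b=cv2.imread('pics/s2.png')[:, :360]
cv2.imwrite('pics/s3.png',np.hstack([cv2.resize(a,(440,330)),cv2.resize(b,(360,400))[:330]]))"
```

```text
[0.57379869 0.03473936 0.15153438] [ 3.14117071 -0.10470176  2.35612243] [ 0.84999577 -0.51812979  0.60457208] 0.050353325129205706 5.5833
[0.57504874 0.03470905 0.15365034] [ 3.13819633 -0.10104442  2.35659154] 0.050481092817856205 5.6833
wrist [(0.88, [273.3, 321.6])]
[(0.81, [297.9, 248.4, 343.4, 301.9])]
1767 [[0.0855, -0.007, 0.0701], [0.0984, 0.0034, 0.0982], [0.107, 0.0141, 0.0998]]
top 1369 [ 0.08342919 -0.00763146  0.09501249] [0.10713938 0.01544542 0.10072233]
side [(0.55, [237.3, 299.4])]
[(0.72, [293.1, 230.1, 300.6, 248.5]), (0.5, [221.7, 297.5, 289.0, 325.3])]
161 [[0.0818, -0.0109, 0.0651], [0.0888, -0.0046, 0.0869], [0.1013, 0.0091, 0.099]]
top 54 [ 0.08106036 -0.01049079  0.09508827] [0.10613378 0.01078485 0.10036846]
knob [0.57932553 0.03398171 0.07916917] [np.float64(0.003070072675156204), np.float64(0.003070072675156462)] 0.09310479331457637 0.006254598185535878
box nearest f per (h,z)
```

View pics/s3.png

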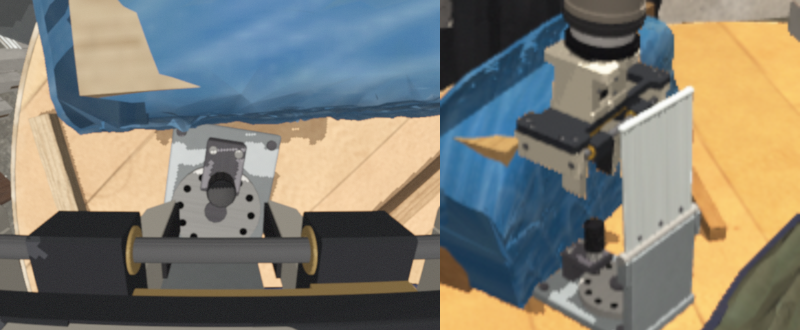

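Emit:
step_arm([
  {"x": -0.004,"y": 0.001,"z": 0.04,"rx": 0,"ry": 0,"rz": 0,"claw": 0.1},
  {"x": -0.008,"y": 0.001,"z": 0.08,"rx": 0,"ry": 0,"rz": 0,"claw": 0.1},
  {"x": -0.01,"y": 0.001,"z": 0.1,"rx": 0,"ry": 0,"rz": 0,"claw": 0.1},
  {"x": -0.012,"y": 0.001,"z": 0.112,"rx": 0,"ry": 0,"rz": 0,"claw": 0.1},
  {"x": -0.012,"y": 0.001,"z": 0.112,"rx": 0,"ry": 0,"rz": 0,"claw": 0.1},
], squeeze=45)

```text
time: 6.4
tool_pos: [0.5736, 0.0353, 0.0656]
tool_rot: [-3.141, -0.106, 2.356]
contact_force: [-0.6, -0.3, 0.9]
opening: 0.0501
grip_force: 0.0
```

No contact on the way down. Close.

Emit:
step_arm([
  {"x": 0,"y": 0,"z": 0,"rx": 0,"ry": 0,"rz": 0,"claw": -1},
  {"x": 0,"y": 0,"z": 0,"rx": 0,"ry": 0,"rz": 0,"claw": -1},
  {"x": 0,"y": 0,"z": 0,"rx": 0,"ry": 0,"rz": 0,"claw": -1},
  {"x": 0,"y": 0,"z": 0,"rx": 0,"ry": 0,"rz": 0,"claw": -1},
  {"x": 0,"y": 0,"z": 0,"rx": 0,"ry": 0,"rz": 0,"claw": -1},
  {"x": 0,"y": 0,"z": 0,"rx": 0,"ry": 0,"rz": 0,"claw": -1},
  {"x": 0,"y": 0,"z": 0,"rx": 0,"ry": 0,"rz": 0,"claw": -1},
  {"x": 0,"y": 0,"z": 0,"rx": 0,"ry": 0,"rz": 0,"claw": -1},
], squeeze=45)

```text
time: 7.07
tool_pos: [0.5749, 0.035, 0.0682]
tool_rot: [3.14, -0.103, 2.356]
contact_force: [-0.4, -1.8, 5.9]
opening: 0.0233
grip_force: 45.0
```

Emit:
step_arm([
  {"x": 0.0006,"y": 0,"z": -0.006,"rx": 0,"ry": 0,"rz": 0,"claw": -1},
  {"x": 0.0012,"y": 0,"z": -0.012,"rx": 0,"ry": 0,"rz": 0,"claw": -1},
  {"x": 0.0018,"y": 0,"z": -0.018,"rx": 0,"ry": 0,"rz": 0,"claw": -1},
  {"x": 0.0024,"y": 0,"z": -0.023,"rx": 0,"ry": 0,"rz": 0,"claw": -1},
  {"x": 0.0024,"y": 0,"z": -0.023,"rx": 0,"ry": 0,"rz": 0,"claw": -1},
  {"x": 0.0024,"y": 0,"z": -0.023,"rx": 0,"ry": 0,"rz": 0,"claw": -1},
], squeeze=45)

```text
time: 7.57
tool_pos: [0.5748, 0.035, 0.0843]
tool_rot: [3.14, -0.103, 2.356]
contact_force: [4.0, -1.8, -11.3]
opening: 0.0232
grip_force: 45.0
```

```bash
python3 - <<'E'
from h import *
for _ in range(3):
    im,d=read_camera('side'); s=robot.observe(); print(s['tool_pos'].round(4),s['contact_force'].round(1),s['opening'],s['grip_force'])
E
python3 f.py|sed -n 1,20p; python3 e.py | tail -1
python3 -c "
import cv2,numpy as np
a=cv2.imread('pics/k_wrist.png');b=cv2.imread('pics/k_side.png')[130:280,240:390]
cv2.imwrite('pics/s4.png',np.hstack([cv2.resize(a,(360,270)),np.zeros((270,1,3),np.uint8),cv2.resize(b,(430,430))[:270]]) if 0 else cv2.resize(b,(600,600),interpolation=cv2.INTER_CUBIC))"
```

```text
[0.5748 0.035  0.0842] [  6.1  -1.8 -10.8] 0.02272267355060696 44.99612331390381
[0.5748 0.035  0.0842] [  6.   -1.8 -11.7] 0.023157748722499507 44.996060729026794
[0.5748 0.035  0.0841] [  5.3  -1.8 -11.3] 0.022988442406029888 44.99625384807587
[0.57481231 0.0350401  0.08414068] [ 3.14032815 -0.10333198  2.35619621] 0.022988442406029888 7.7167
wrist [(0.85, [330.4, 319.7])]
[(0.79, [287.3, 291.1, 354.4, 343.9])]
2935 [[0.0967, -0.0074, 0.0839], [0.1035, 0.0025, 0.1122], [0.1072, 0.0136, 0.1154]]
top 513 [ 0.09684557 -0.00810885  0.09501896] [0.10764249 0.01468567 0.10499549]
side [(0.47, [231.7, 299.9])]
[(0.69, [345.8, 203.6, 361.8, 239.0]), (0.54, [296.3, 226.4, 299.6, 244.2])]
326 [[-0.0056, 0.0571, -0.0004], [0.0706, 0.197, 0.0204], [0.1448, 0.2738, 0.1578]]
top 0 0 0
knob [0.58001914 0.03276123 0.094783  ] [np.float64(0.0036699608366654096), np.float64(0.0036699608366652808)] 0.09170957872069385 0.0060980876304806975
box nearest f per (h,z)
0.1 [129, 132, 135, 139, 140, 150, 154, 156, -1, 166, -1]
0.12 [128, 131, 134, 139, -1, 149, 154, -1, 166, 166, -1]
0.14 [132, 132, 137, 141, 145, 150, 155, 159, 163, 166, -1]
0.16 [142, 138, 139, 117, 116, 115, 116, 120, 120, 115, -1]
0.18 [177, 148, 147, 115, 115, 116, 115, 115, 118, -1, -1]
0.2 [221, 174, 156, 156, 157, 160, 115, 115, 115, 193, -1]
0.22 [-1, 240, 219, 212, 206, 203, 199, 195, 198, 204, 219]
angle 87.82405314833902
```

View pics/s4.png

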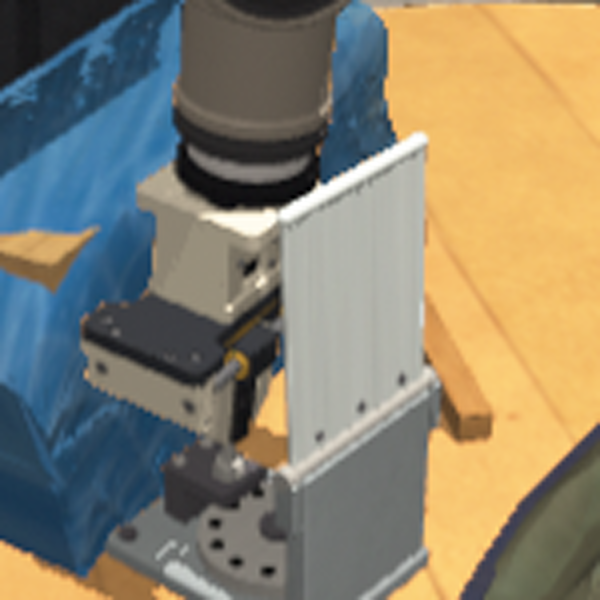

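Emit:
step_arm([
  {"x": 0.0001,"y": 0,"z": -0.0007,"rx": 0,"ry": 0,"rz": 0,"claw": -1},
  {"x": 0.0001,"y": 0,"z": -0.0013,"rx": 0,"ry": 0,"rz": 0,"claw": -1},
  {"x": 0.0001,"y": 0,"z": -0.0013,"rx": 0,"ry": 0,"rz": 0,"claw": -1},
  {"x": 0.0001,"y": 0,"z": -0.0013,"rx": 0,"ry": 0,"rz": 0,"claw": -1},
  {"x": 0.0001,"y": 0,"z": -0.0013,"rx": 0,"ry": 0,"rz": 0,"claw": -1},
], squeeze=45)

```text
time: 8.53
tool_pos: [0.5748, 0.035, 0.085]
tool_rot: [3.14, -0.103, 2.356]
contact_force: [6.1, -2.9, -10.5]
opening: 0.0236
grip_force: 45.0
```

```bash
python3 f.py|sed -n 1,5p; python3 - <<'E'
from h import *
s=robot.observe(); print(s['tool_pos'].round(4),s['contact_force'].round(1),s['grip_force'],s['time'])
E
```

```text
[0.57479957 0.03502171 0.08503364] [ 3.14042664 -0.1034571   2.35619351] 0.023580498657721796 8.5333
wrist [(0.68, [329.9, 321.0])]
[(0.6, [288.7, 289.2, 353.1, 347.1])]
2940 [[0.0968, -0.0073, 0.0829], [0.1035, 0.0026, 0.1128], [0.1071, 0.0138, 0.1162]]
top 440 [ 0.09679183 -0.00804502  0.09501194] [0.10756083 0.01471339 0.10498837]
[0.5748 0.035  0.085 ] [  4.5  -1.8 -12.5] 44.996302127838135 8.8333
```

```bash
python3 -c "
from cell import robot
print(robot.hand_in())"
```

```text
the job is handed in; nothing more can be done
None
```

I handed the job in with the guard upright at about 88° (measured from the side camera, not touched by the robot). The knob is still gripped at 45 N and pulled about 16 to 17 mm of its 18. The arm kept away from the three loose pieces, though I didn't re-measure where they lie, and the verdict was not reported.

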